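# Set the vacuum-bed regulator and close its lock

### The job

Set the vacuum regulator for the next print run: with its see-through lock guard still slid back, turn the wing knob until its pointer points at the raised marker tab on the dial ring. Then slide the guard fully home over the knob, so the setting stays as you left it, and let go. Leave the ink jar, the ink can and the palette knife where they are.

Things in the scene. Friction and masses are not known exactly. Their poses are not given: they have to be found in the camera images.
- regulator: Grey housing fixed to the bench, 110 mm (x) by 222 mm (y) by 40 mm high, yaw -0.7 to 0.35 rad. Origin on the bench under the knob's axis; y points from the knob to the slid-back guard; it reaches from y = -55 to +167 mm. On top two guard rails 6 mm high along y at x = -46 and +46 mm, with stops 12 mm high at y = -47 mm. Pipe stub at the -y end, small gauge on the +x face.
- knob (a joint): Angle of the black wing knob about its upright axis, 0 to 3.4 rad, growing as it turns clockwise seen from above. At 0 the pointer points to the housing's -x, at pi/2 to its +y. It starts between 0 and 0.7 and stays where it is left (friction 0.06 N m).
- knob_grip (a point): On the knob's axis at a good grip height, 70 mm above the bench. The wing is an upright bar 44 mm long (22 mm each side of the axis, along the pointer's direction), 13 mm thick, flat sides from 49 to 77 mm above the bench, over a round skirt of radius 24 mm. Frame: z up; the pointer looks along -x.
- pointer (a point): Point 30 mm from the knob's axis in the direction in which the pointer looks (the wing's end with the white line on its top and end), 47 mm above the bench; it turns with the knob.
- mark (a point): On the marker tab, 30 mm from the knob's axis, 47 mm above the bench (the tab's top). The tab is a black block, 10 mm wide, 28 to 38 mm from the axis, 6 mm high, on a flat white ring around the knob. It is fixed; the pointer meets it at a knob angle between 1.3 and 2.6 rad.
- guard (a joint): Travel of the lock guard towards the knob, 0 (slid back) to 0.125 m (fully home, its centre over the knob's axis, against its stop), along the housing's -y. It starts between 0 and 0.015 and stays where it is left; about 3 N moves it.
- guard_grip (a point): On the guard's fin, 107 mm above the bench, 7 mm below its top. The fin is an upright plate amid the guard's roof, 42 mm wide across the travel, 10 mm thick along it, 28 mm above the roof (top of roof 86 mm above the bench). Guard: 96 mm across, 68 mm along the travel, two side walls, back wall, clear roof, open towards the knob, which fits inside. Axes as the housing's.
- ink_jar: Bystander: white ink jar with black lid, 68 mm across, 85 mm high, standing on the bench beyond the housing; origin at the centre of its underside.
- ink_can: Bystander: steel ink can, 80 mm across, 95 mm high, standing on the bench off the housing's -y end; origin at the centre of its underside.
- palette_knife: Bystander: palette knife (spatula) lying on the bench between the housing and the robot; origin under its middle, its x along its length.

How it is judged:
On the way:
1. the knob's pointer rests on the marker tab while the guard is still slid back (distance between pointer and mark below 0.005 m and value of joint guard below 0.04 m), for 0.3 s.
At the end, for the whole second after the job is handed in: The pointer still looks at the marker tab (pointer and mark points within 5 mm, about 9.5 degrees) and the guard is fully home over the knob (within 6 mm of its stop) and at rest (distance between pointer and mark below 0.005 m and value of joint guard above 0.119 m and velocity of joint guard below 0.01 m/s); the robot touches nothing.
It fails at once if the ink jar, the ink can or the palette knife is moved by more than 30 mm (distance of any of ink_jar, ink_can, palette_knife from where it was at the start of the episode above 0.03 m).
It also fails if it takes over 61 s, if anything falls off the work surface, if the arm or the gripper's body presses on something with over 40 N, if the wrist force passes 120 N, or if a joint passes its speed limit or range.

### The arm

A 7-joint arm with a two-finger parallel gripper is mounted at the origin on the work surface. World frame = base frame: x ahead of the robot, y to its left, z up, the work surface at z = 0. Lengths are in m, angles in rad, forces in N, time in s.
With the tool pointing down it reaches from about 0.425 to 0.925 m from the base axis. Payload 6.8 kg.
Tool frame: the origin (TCP) lies on the centre line of the jaws, within the pads' length; the fingertips stand 22 mm ahead of it and the grasp point (between the pads) lies 3 mm ahead of it (nose_length is the distance from the TCP to the fingertips, in m); z points along the fingers, y is the line along which they close (so a half turn about z gives the same grasp; the last joint's range is limited). The gripper opens to 88 mm and grips with 3 to 60 N. Pads are 20 mm wide; open, the fingers measure 115 mm over their backs; the gripper's body (75 mm by 178 mm) begins 61 mm behind the grasp point.
Start: joints at [-1.282, 0.477, 0.022, 1.555, -0.011, 1.109, -0.083], TCP at [0.261, 0.623, 0.245] pointing down, gripper open.
Joint ranges: [-2.96, 2.96], [-0.34, 2.1], [-1.41, 1.46], [0.24, 2.44], [-1.37, 4.51], [0.17, 1.92], [-2.96, 2.96]. Speed limits (rad/s): [2.39, 2.39, 3.14, 3.14, 3.14, 3.14, 3.14].

### API

Orientations are given as a rotation vector (axis times angle).
In Python, from cell import read_state, snapshot, job_done, spot_in, masks_of, nose_length gives the robot as it stands. The module is installed in compiled form; this text tells all that it offers.
- The arm moves only by the tool play_rows, never from a script. Its argument "plan" is a list that holds one entry, the list of rows, each a list of 7 numbers: the shift along the world's x, y, z in cm, then the turn, a rotation vector about the world's x, y, z in rad, then the finger opening in cm, from 0 to 8.78. In form: [[[x, y, z, wx, wy, wz, gripper], ...]]. A call has 1 to 20 rows; each row is the pose to reach, as a shift and turn from the pose commanded when the call began; what a row does not reach only later rows make up. A row lasts 1/8 s, in which the tool goes at most 62.5 mm and 10.7 degrees, less where a joint would pass 70% of its speed; a pose out of reach is approached as far as the arm can. A call with a gripper value outside its range is refused whole. The fingers move at their own pace and stop on an object; the grip force is fixed at half the most. Time passes only in rows, so rows that repeat a pose let the fingers close. It gives the time, the measured TCP pose, the force, the opening and the grip force at its end, in the units of the state.
- read_state(): the state, without advancing time (a new reading comes with each control period).
- snapshot(name): name is "side" or "top" or "wrist"; returns a dict with "pixels" (384x512x3 uint8, red, green, blue), "fx", "fy", "cx", "cy" (pixels), "cam_to_world" (4x4, takes a point from camera to world coordinates). Camera axes: x right, y up, looking along -z (the intrinsics and any distortion apply to the point x, -y, -z); pixel columns grow to the right and rows downward; lengths in m; the calibration is good to about 2 mm. A picture is of the moment at which its call begins. There is no depth.
- job_done(): hands the job in; it is judged then, once.
Trained networks look in a picture, given as the dict that the camera call returned (one of the last four; its "shot" number tells which), for a name from the list of things; names that differ only in an ending like _2 or _b are one class to them, and where a whole thing is asked for, a point or a joint stands for the part that bears it (a point fixed in the world has none). Each returns a list of dicts, best first, with "confidence" (0 to 1); they miss things now and then, are a little off and sometimes report something else, mostly with a low value. They report only what shows in the picture. A call takes as long as a camera call.
- spot_in(picture, query): "box" ([left, top, right, bottom] in pixels, round what is visible of it).
- masks_of(picture, query): "mask" (384x512 bool, what is visible of it) and "box" ([left, top, right, bottom] in pixels, round what is visible of it).
The state is a dict: "time_s": time; "qpos": joint angles; "qd": joint speeds; "effort": joint torques, N m; "ee_pos": TCP position; "orientation": TCP orientation; "wrist_force": force on the tool from outside, world axes, zero at the start; "ft_torque": the same for the moment, N m; "finger_gap": opening from 0.0 (shut) to 1.0 (fully open); "finger_force": force on a finger pad.
Only numpy, scipy, OpenCV 4.12 (cv2) and the standard library are available. Lean on these libraries where they do the work, as an engineer would, in place of code of your own. Each camera call takes 0.05 s, during which the arm holds its last target. There are 200 camera calls.

## Working session

There is one attempt and no reset: what is moved stays moved. The work goes in short steps, Python scripts to look and compute and a tool call to move; the robot and the scene stay as the last step left them, time stands still between calls to the robot, and variables do not carry over. Pictures are saved under pics/ and viewed, at most 10 in all, crops included, and the job is handed in when it is done.

Besides the shell and the picture viewer there is one more tool, called as name(argument=value, ...) on one line, values as JSON. play_rows: Moves the arm, as the interface text tells. Its arguments: {"type":"object","properties":{"plan":{"type":"array"}},"required":["plan"]}

```bash
mkdir -p pics; cat > h.py <<'E'
import numpy as np, cv2
from cell import *
def save(p,n): cv2.imwrite('pics/'+n,cv2.cvtColor(p['pixels'],cv2.COLOR_RGB2BGR))
def ray(p,u,v,z):
    T=np.array(p['cam_to_world']);d=T[:3,:3]@np.array([(u-p['cx'])/p['fx'],-(v-p['cy'])/p['fy'],-1]);o=T[:3,3]
    return o+d*(z-o[2])/d[2]
def proj(p,X):
    T=np.array(p['cam_to_world']);c=(np.asarray(X)-T[:3,3])@T[:3,:3]
    return np.stack([p['cx']+p['fx']*c[...,0]/-c[...,2],p['cy']-p['fy']*c[...,1]/-c[...,2]],-1)
E
python3 - <<'E'
from h import *
print(read_state())
ims=[]
for n in ['top','side']:
    p=snapshot(n);save(p,n+'0.png');ims.append(p)
    print(n,[k for k in p],p['fx'],p['cx'],p['cy'],np.round(p['cam_to_world'],3).tolist())
    for q in ['regulator','knob','guard','knob_grip','ink_jar','ink_can','palette_knife']:
        print(q,[(np.round(r['box']).tolist(),round(r['confidence'],2)) for r in spot_in(p,q)[:2]])
E
```

```text
{'time_s': 0.0, 'qpos': array([-1.28209691,  0.47778227,  0.02237606,  1.55645758, -0.01151931,
        1.10930916, -0.08310596]), 'qd': array([ 0.00030692,  0.0009342 , -0.00101338, -0.00169323, -0.00034676,
        0.00025519, -0.00192605]), 'effort': array([-7.68583577e-04, -5.82864797e+01,  1.53437957e+00, -2.72601646e+01,
       -5.42671967e-02,  1.68642600e-02,  1.52580583e-04]), 'ee_pos': array([0.26067289, 0.62201373, 0.24369177]), 'orientation': array([-6.19204055e-01, -3.07973324e+00,  2.84862707e-03]), 'wrist_force': array([-0.81665642,  0.41435894, -0.09519886]), 'ft_torque': array([-0.00595623, -0.01286669,  0.00990504]), 'finger_force': 0.0, 'finger_gap': 0.9966766078225235}
top ['pixels', 'fx', 'fy', 'cx', 'cy', 'cam_to_world', 'shot'] 460.1765119678563 247.5215992579328 192.11677836847002 [[-0.001, 0.983, -0.185, 0.385], [-1.0, 0.003, 0.02, -0.039], [0.02, 0.185, 0.983, 1.019], [0.0, 0.0, 0.0, 1.0]]
regulator [([157.0, 142.0, 271.0, 231.0], 0.95), ([230.0, 184.0, 249.0, 205.0], 0.57)]
knob [([230.0, 185.0, 251.0, 204.0], 0.62), ([165.0, 141.0, 219.0, 200.0], 0.44)]
guard [([166.0, 140.0, 220.0, 199.0], 0.8)]
knob_grip [([229.0, 184.0, 251.0, 206.0], 0.8), ([126.0, 199.0, 242.0, 283.0], 0.21)]
ink_jar [([274.0, 132.0, 305.0, 171.0], 0.98)]
ink_can [([293.0, 203.0, 338.0, 250.0], 0.77)]
palette_knife [([130.0, 198.0, 242.0, 282.0], 0.89)]
side ['pixels', 'fx', 'fy', 'cx', 'cy', 'cam_to_world', 'shot'] 422.2649538350023 247.48237360631094 195.0912656867536 [[0.883, 0.239, -0.404, 0.21], [-0.469, 0.411, -0.781, -0.74], [-0.021, 0.879, 0.476, 0.541], [0.0, 0.0, 0.0, 1.0]]
regulator [([219.0, 176.0, 271.0, 258.0], 0.81)]
knob [([231.0, 215.0, 257.0, 234.0], 0.82)]
guard [([226.0, 171.0, 266.0, 197.0], 0.95)]
knob_grip [([227.0, 172.0, 266.0, 205.0], 0.75)]
ink_jar []
ink_can [([230.0, 245.0, 276.0, 309.0], 0.8)]
palette_knife [([166.0, 199.0, 202.0, 264.0], 0.65)]
```

View pics/top0.png

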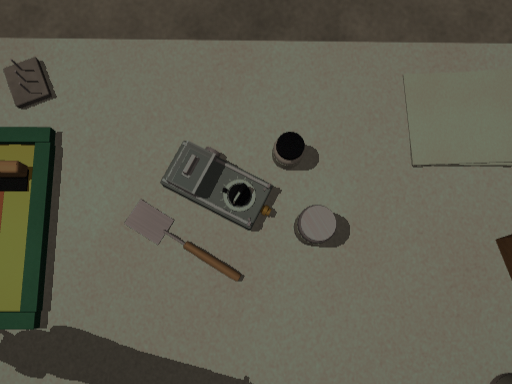

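View pics/side0.png

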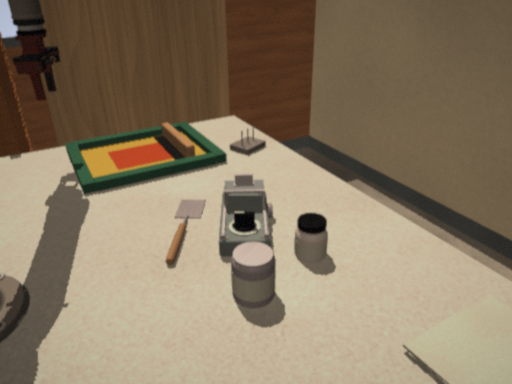

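```bash
python3 - <<'E'
from h import *
p=snapshot('top')
c=cv2.cvtColor(p['pixels'],cv2.COLOR_RGB2BGR)[132:242,150:280]
cv2.imwrite('pics/topc.png',cv2.resize(c,None,fx=6,fy=5.4,interpolation=cv2.INTER_CUBIC) if 0 else cv2.resize(c,None,fx=5.4,fy=5.4,interpolation=cv2.INTER_CUBIC))
print(ray(p,239,194,.05), ray(p,190,165,.1))
for z,uv in ((.04,(239,194)),):print(ray(p,*uv,z))
m=masks_of(p,'regulator')[0]['mask'];r=cv2.minAreaRect(np.argwhere(m)[:,::-1].astype(np.float32));print(r)
w=read_state();print(w['ee_pos'],w['orientation'])
E
```

```text
[ 0.56316713 -0.04015821  0.05      ] [0.61411253 0.06052651 0.1       ]
[ 0.56500589 -0.04017473  0.04      ]
((221.19187927246094, 185.2486572265625), (110.4734878540039, 56.510440826416016), 27.897274017333984)
[0.26086071 0.62257236 0.24466993] [-6.19219940e-01 -3.07995745e+00 -6.74926536e-05]
```

View pics/topc.png

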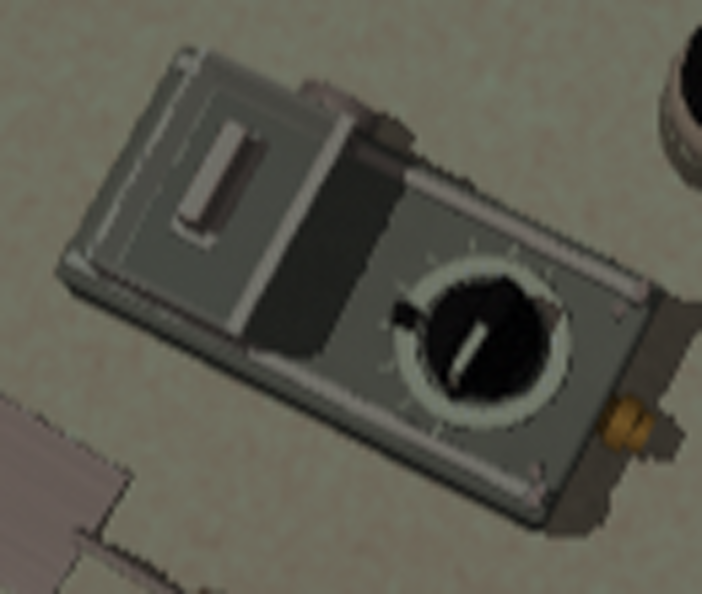

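Top crop: knob ring centre ≈ px (239,195), pointer line points down-left (housing -x, knob ≈ 0), and the marker tab is at px (225,190), roughly toward the guard (≈1.4 rad). Housing yaw is ≈ -0.49. I'm going above the knob for a wrist view.

play_rows(plan=[[[3,-6,1,0,0,0,8],[6,-12,2,0,0,0,8],[9,-18,3,0,0,0,8],[11,-24,4,0,0,0,8],[14,-30,4,0,0,0,8],[16.5,-36,4,0,0,0,8],[19,-42,4,0,0,-0.05,8],[22,-48,4,0,0,-0.09,8],[24.5,-54,4,0,0,-0.09,8],[27,-60,4,0,0,-0.09,8],[29,-64,4,0,0,-0.09,8],[30,-66,4,0,0,-0.09,8],[30,-66,4,0,0,-0.09,8],[30,-66,4,0,0,-0.09,8],[30,-66,4,0,0,-0.09,8]]])

```text
time_s: 2.78
ee_pos: [0.5605, -0.0357, 0.2846]
orientation: [-0.753, -3.05, -0.001]
wrist_force: [0.5, -0.3, -0.6]
finger_gap: 0.91
finger_force: 0.0
```

```bash
python3 - <<'E'
from h import *
s=read_state();print(s['time_s'],s['qpos'],s['ee_pos'],s['orientation'])
p=snapshot('wrist');save(p,'w1.png');print(p['fx'],np.round(p['cam_to_world'],3).tolist())
for q in ['knob','guard','regulator']:
    print(q,[(np.round(r['box']).tolist(),round(r['confidence'],2)) for r in spot_in(p,q)[:2]])
E
```

```text
2.775 [-0.39118233  0.2625609   0.42026927  1.80631535 -0.12006136  1.09791299
  1.15779207] [ 0.56054066 -0.03567637  0.28460697] [-7.53024043e-01 -3.04951772e+00 -1.00948008e-03]
312.6530973860325 [[0.465, -0.855, -0.231, 0.497], [0.886, 0.449, 0.121, -0.001], [0.0, -0.261, 0.965, 0.425], [0.0, 0.0, 0.0, 1.0]]
knob [([236.0, 150.0, 282.0, 195.0], 0.78)]
guard [([324.0, 130.0, 394.0, 215.0], 0.72)]
regulator [([201.0, 124.0, 398.0, 219.0], 0.59)]
```

View pics/w1.png

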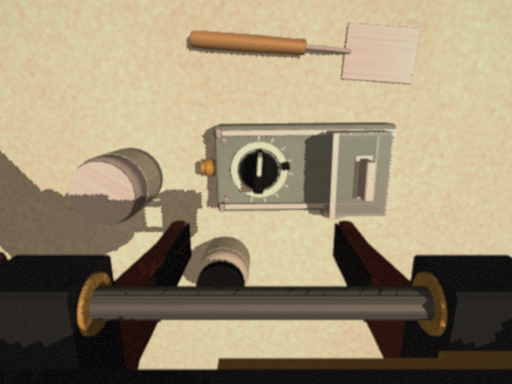

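```bash
python3 - <<'E'
from h import *
p=snapshot('wrist')
c=cv2.cvtColor(p['pixels'],cv2.COLOR_RGB2BGR)[115:225,200:400]
cv2.imwrite('pics/w1c.png',cv2.resize(c,None,fx=4,fy=4,interpolation=cv2.INTER_CUBIC))
def at(u,v,z): return ray(p,u,v,z)
print('ring',at(260,168.5,.041),'tab',at(285.5,167,.047))
for uv in [(217,123),(394,123),(386,215)]: print(uv,at(*uv,.04))
np.set_printoptions(suppress=True)
E
```

```text
ring [ 0.56186994 -0.03849525  0.041     ] tab [ 0.57378039 -0.00935687  0.047     ]
(217, 123) [ 0.48867276 -0.05845834  0.04      ]
(394, 123) [0.58797003 0.13031658 0.04      ]
(386, 215) [0.6928976  0.07800406 0.04      ]
```

View pics/w1c.png

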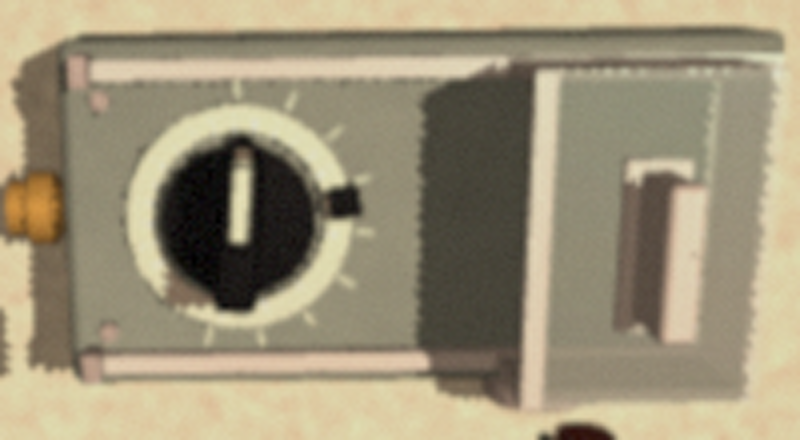

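```bash
python3 - <<'E'
from h import *
np.set_printoptions(suppress=True,precision=4)
p=snapshot('wrist')
w=lambda a,b,z: ray(p,200+(a+.5)/4-.5,115+(b+.5)/4-.5,z)[:2]
C=w(240,215,.041);tab=w(343,202,.047)
s1=w(78,70,.052);s2=w(92,365,.052)
d=s2-s1; yaw=np.arctan2(d[1],d[0]);print('ring',C,'stops',s1,s2,np.linalg.norm(d),yaw)
r1=w(500,62,.046);r0=w(95,62,.046);e=r1-r0;print('rail yaw',np.arctan2(-e[0],e[1]))
r1=w(500,370,.046);r0=w(105,378,.046);e=r1-r0;
yaw=-0.486
R=np.array([[np.cos(yaw),-np.sin(yaw)],[np.sin(yaw),np.cos(yaw)]])
print('stopmid',(s1+s2)/2+R@[0,.047])
for n,q in dict(tab=tab,l0=w(240,243,.077),l1=w(240,160,.077),fin_t1=w(685,188,.114),fin_t2=w(680,340,.114),gfront1=w(545,72,.086),gfront2=w(535,405,.086)).items():
    l=R.T@(q-C);print(n,q,'local',l,'ang',np.arctan2(l[1],-l[0]),np.hypot(*l))
t=snapshot('top')
print('topcam ring',ray(t,239.3,195.2,.041),'tab',ray(t,225,190.2,.047))
print(read_state()['qpos'][6])
E
```

```text
ring [ 0.5615 -0.0391] stops [ 0.4992 -0.06  ] [ 0.5803 -0.1013] 0.09099597689179856 -0.47205802315389034
rail yaw -0.48460188904515866
stopmid [ 0.5617 -0.0391]
tab [ 0.5717 -0.0087] local [-0.0052  0.0316] ang 1.4064258084457488 0.032025786933925056
l0 [ 0.5627 -0.0394] local [0.0012 0.0002] ang 2.9467904879824927 0.0011985688782897722
l1 [ 0.5417 -0.0284] local [-0.0225  0.0002] ang 0.010660540816542613 0.0225281944326084
fin_t1 [0.5954 0.0701] local [-0.0211  0.1123] ang 1.3853992696554362 0.11428689447325352
fin_t2 [0.6317 0.0536] local [0.0188 0.1147] ang 1.733062263518407 0.11625334293419953
gfront1 [0.5577 0.0555] local [-0.0476  0.0819] ang 1.0442718073859998 0.09468924671222786
gfront2 [0.6425 0.0143] local [0.0466 0.085 ] ang 2.0727023824540876 0.09692698982099056
topcam ring [ 0.5622 -0.0408  0.041 ] tab [ 0.5719 -0.0101  0.047 ]
1.158119438591653
```

Estimates agree: knob axis is at (0.5617,-0.0395), yaw -0.48, knob ≈0.01, mark ≈1.41 rad, guard ≈10 mm. Next I'll descend and grip the wing.

play_rows(plan=[[[0.1,-0.4,-4,0,0,0,5],[0.1,-0.4,-9,0,0,0,5],[0.1,-0.4,-13,0,0,0,5],[0.1,-0.4,-16,0,0,0,5],[0.1,-0.4,-18.5,0,0,0,5],[0.1,-0.4,-20.2,0,0,0,5],[0.1,-0.4,-21.1,0,0,0,5],[0.1,-0.4,-21.1,0,0,0,5],[0.1,-0.4,-21.1,0,0,0,1],[0.1,-0.4,-21.1,0,0,0,0],[0.1,-0.4,-21.1,0,0,0,0],[0.1,-0.4,-21.1,0,0,0,0],[0.1,-0.4,-21.1,0,0,0,0],[0.1,-0.4,-21.1,0,0,0,0]]])

```text
time_s: 4.88
ee_pos: [0.5623, -0.0407, 0.074]
orientation: [0.756, 3.049, 0.001]
wrist_force: [1.0, 3.4, 2.6]
finger_gap: 0.148
finger_force: 29.9
```

play_rows(plan=[[[0,0,0,0,0,-0.1,0],[0,0,0,0,0,-0.22,0],[0,0,0,0,0,-0.34,0],[0,0,0,0,0,-0.46,0],[0,0,0,0,0,-0.58,0],[0,0,0,0,0,-0.7,0],[0,0,0,0,0,-0.82,0],[0,0,0,0,0,-0.94,0],[0,0,0,0,0,-1.06,0],[0,0,0,0,0,-1.18,0],[0,0,0,0,0,-1.28,0],[0,0,0,0,0,-1.36,0],[0,0,0,0,0,-1.4,0],[0,0,0,0,0,-1.4,0],[0,0,0,0,0,-1.4,0],[0,0,0,0,0,-1.4,0]]])

```text
time_s: 6.88
ee_pos: [0.5622, -0.0408, 0.0739]
orientation: [-2.542, -1.845, -0.002]
wrist_force: [-0.3, 4.3, 5.4]
finger_gap: 0.145
finger_force: 29.9
```

```bash
python3 - <<'E'
from h import *
from scipy.spatial.transform import Rotation as Ro
s=read_state();y=Ro.from_rotvec(s['orientation']).as_matrix()[:,1];print(s['ee_pos'],y,np.arctan2(y[1],y[0]),s['wrist_force'],s['ft_torque'],s['finger_gap'],s['qpos'])
E
```

```text
[ 0.56221181 -0.04076748  0.07393538] [ 9.50664317e-01 -3.10221449e-01  9.32980735e-05] -0.3154259660233102 [-0.32116645  4.25555826  5.39368145] [ 0.91827981  0.0212848  -0.00785416] 0.14460131395944473 [-0.55844878  0.62761616  0.70054441  1.991825   -0.60007591  0.73706738
  0.19381282]
```

play_rows(plan=[[[0,0,0,0,0,0,3],[0,0,0,0,0,0,5],[0,0,0,0,0,0,5],[0,0,2,0,0,0,5],[0,0,5,0,0,0,5],[0,0,9,0,0,0.1,5],[0,0,13,0,0,0.25,5],[0,0,17,0,0,0.4,5],[0,0,21,0,0,0.55,5],[0,0,21,0,0,0.7,5],[0,0,21,0,0,0.85,5],[0,0,21,0,0,1.0,5],[0,0,21,0,0,1.15,5],[0,0,21,0,0,1.3,5],[0,0,21,0,0,1.4,5],[0,0,21,0,0,1.4,5],[0,0,21,0,0,1.4,5]]])

```text
time_s: 9.0
ee_pos: [0.5618, -0.0417, 0.2842]
orientation: [0.761, 3.048, 0.0]
wrist_force: [-0.5, 0.2, -0.5]
finger_gap: 0.569
finger_force: 0.0
```

```bash
python3 - <<'E'
from h import *
p=snapshot('wrist')
c=cv2.cvtColor(p['pixels'],cv2.COLOR_RGB2BGR)[115:225,200:400]
cv2.imwrite('pics/w2c.png',cv2.resize(c,None,fx=4,fy=4,interpolation=cv2.INTER_CUBIC))
E
```

```text
(no output)
```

View pics/w2c.png

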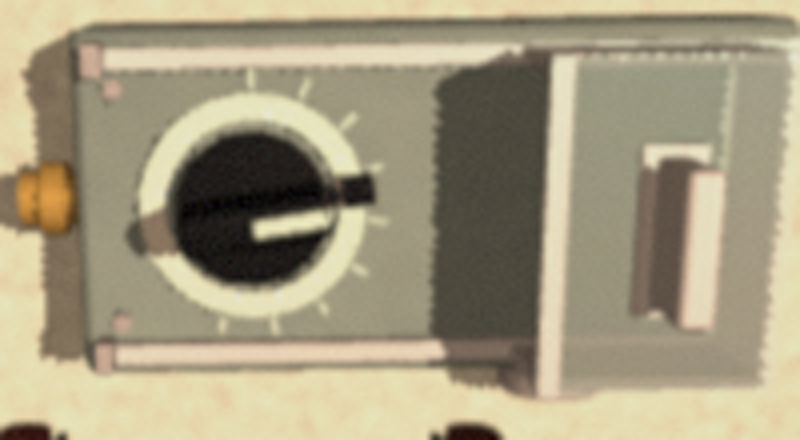

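The picture shows the white line (crop 253,232 → 328,217) pointing at the tab (358,189). Measuring both, and the fin.

```bash
python3 - <<'E'
from h import *
np.set_printoptions(suppress=True,precision=4)
p=snapshot('wrist')
w=lambda a,b,z: ray(p,200+(a+.5)/4-.5,115+(b+.5)/4-.5,z)[:2]
C=w(253,204,.041);yaw=-.482
R=np.array([[np.cos(yaw),-np.sin(yaw)],[np.sin(yaw),np.cos(yaw)]])
ang=lambda v:(lambda l:np.arctan2(l[1],-l[0]))(R.T@v)
print(C,'tab',ang(w(358,189,.047)-C),'line',ang(w(328,217,.077)-w(253,232,.077)))
f=[w(a,b,.114) for a,b in((707,172),(697,328))]
print('fin',f,np.mean(f,0),R.T@(np.mean(f,0)-C))
E
```

```text
[ 0.5614 -0.0388] tab 1.399054646044475 line 1.3752907172640485
fin [array([0.5954, 0.0713]), array([0.6319, 0.0534])] [0.6137 0.0624] [-0.0006  0.1139]
```

play_rows(plan=[[[2.6,5.2,0,0,0,0,5],[5.2,10.4,-2,0,0,0,5],[5.2,10.4,-6,0,0,0,5],[5.2,10.4,-10,0,0,0,5],[5.2,10.4,-13.5,0,0,0,5],[5.2,10.4,-15.8,0,0,0,5],[5.2,10.4,-17.2,0,0,0,5],[5.2,10.4,-17.2,0,0,0,5],[5.2,10.4,-17.2,0,0,0,2],[5.2,10.4,-17.2,0,0,0,0],[5.2,10.4,-17.2,0,0,0,0],[5.2,10.4,-17.2,0,0,0,0],[5.2,10.4,-17.2,0,0,0,0],[5.2,10.4,-17.2,0,0,0,0]]])

```text
time_s: 10.85
ee_pos: [0.6139, 0.0624, 0.1119]
orientation: [0.757, 3.049, -0.0]
wrist_force: [-1.4, -0.7, 4.1]
finger_gap: 0.112
finger_force: 30.0
```

play_rows(plan=[[[-0.46,-0.89,0,0,0,0,0],[-1.16,-2.22,0,0,0,0,0],[-1.85,-3.54,0,0,0,0,0],[-2.55,-4.87,0,0,0,0,0],[-3.24,-6.2,0,0,0,0,0],[-3.94,-7.53,0,0,0,0,0],[-4.4,-8.42,0,0,0,0,0],[-4.87,-9.3,0,0,0,0,0],[-5.1,-9.75,0,0,0,0,0],[-5.19,-9.92,0,0,0,0,0],[-5.19,-9.92,0,0,0,0,0],[-5.19,-9.92,0,0,0,0,0]]])

```text
time_s: 12.35
ee_pos: [0.5623, -0.0378, 0.1119]
orientation: [0.758, 3.047, -0.001]
wrist_force: [4.8, -0.4, 1.8]
finger_gap: 0.111
finger_force: 30.0
```

play_rows(plan=[[[-0.1,-0.18,0,0,0,0,0],[-0.14,-0.27,0,0,0,0,0],[-0.18,-0.35,0,0,0,0,0],[-0.18,-0.35,0,0,0,0,0],[-0.18,-0.35,0,0,0,0,0]]])

```text
time_s: 12.98
ee_pos: [0.5612, -0.04, 0.1119]
orientation: [0.756, 3.047, 0.001]
wrist_force: [6.0, 2.9, -0.5]
finger_gap: 0.112
finger_force: 30.0
```

play_rows(plan=[[[-0.1,-0.18,0,0,0,0,0],[-0.18,-0.35,0,0,0,0,0],[-0.18,-0.35,0,0,0,0,0],[-0.18,-0.35,0,0,0,0,0]]])

```text
time_s: 13.48
ee_pos: [0.5611, -0.0402, 0.1119]
orientation: [0.751, 3.046, 0.007]
wrist_force: [12.5, 9.8, -4.9]
finger_gap: 0.112
finger_force: 30.0
```

play_rows(plan=[[[0.1,0.18,0,0,0,0,0],[0.1,0.18,0,0,0,0,3],[0.1,0.18,0,0,0,0,5],[0.1,0.18,0,0,0,0,5],[0.1,0.18,0,0,0,0,5],[0.1,0.18,3,0,0,0,5],[0.1,0.18,8,0,0,0,5],[0.1,0.18,13,0,0,0,5],[0.1,0.18,17,0,0,0,5],[0.1,0.18,17,0,0,0,5],[0.1,0.18,17,0,0,0,5]]])

```text
time_s: 14.85
ee_pos: [0.5587, -0.0417, 0.2808]
orientation: [-0.757, -3.048, 0.0]
wrist_force: [-0.6, -0.1, 0.1]
finger_gap: 0.57
finger_force: 0.0
```

```bash
python3 - <<'E'
from h import *
p=snapshot('wrist');print(read_state()['ee_pos'])
c=cv2.cvtColor(p['pixels'],cv2.COLOR_RGB2BGR)[115:225,200:400]
cv2.imwrite('pics/w3c.png',cv2.resize(c,None,fx=4,fy=4,interpolation=cv2.INTER_CUBIC))
E
```

```text
[ 0.55846637 -0.04168795  0.28034895]
```

View pics/w3c.png

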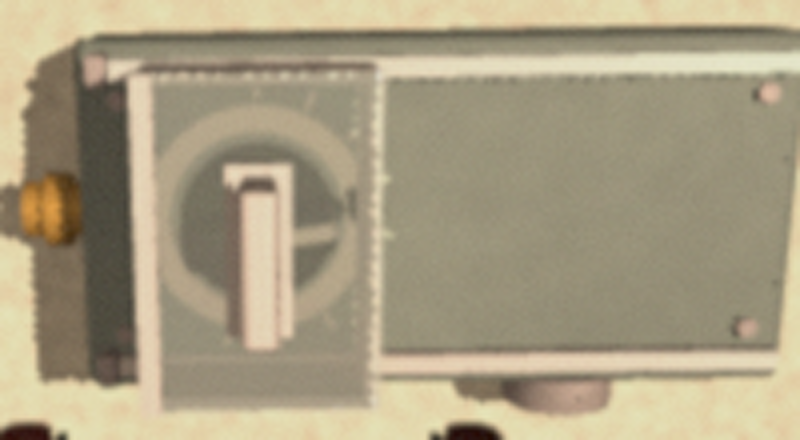

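```bash
python3 - <<'E'
from h import *
np.set_printoptions(suppress=True,precision=4)
p=snapshot('wrist')
w=lambda a,b,z: ray(p,200+(a+.5)/4-.5,115+(b+.5)/4-.5,z)[:2]
C=np.array([.5615,-.039]);yaw=-.482
R=np.array([[np.cos(yaw),-np.sin(yaw)],[np.sin(yaw),np.cos(yaw)]])
L=lambda a,b,z:R.T@(w(a,b,z)-C)
print('ring',L(260,215,.041),'fin',L(260,270,.114),'front',L(130,75,.086),L(140,408,.086))
l=L(335,233,.077)-L(298,239,.077);t=L(350,204,.047)
print('line',np.arctan2(l[1],-l[0]),np.arctan2(L(335,233,.077)[1],-L(335,233,.077)[0]),'tab',np.arctan2(t[1],-t[0]))
E
```

```text
ring [-0.001   0.0003] fin [-0.0008 -0.0002] front [-0.0472 -0.0343] [ 0.0459 -0.0341]
line 1.4099552964866737 1.4478045045702352 tab 1.3776582377373772
```

The guard is fully home (fin over the axis, front edge at -34 mm), the pointer is on the tab, and the arm is clear.

```bash
python3 -c "
from cell import *
print(job_done())"
```

```text
the job is handed in; nothing more can be done
None
```

The job is handed in: the knob's pointer is on the marker tab to within about 0.05 rad, the guard is fully home and released, and the arm never went near the jar, can or palette knife; the hand-in gave no verdict.

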